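# Loosen the unmarked clamp knob on the disc sharpener

## Task

The green disc on its sharpener is due for changing: loosen the yellow clamp knob in its middle by a sixth of a turn (60 degrees) and let go of it. Nobody remembers whether that knob has an ordinary or a reverse thread, so feel which way it gives: one way it binds almost at once, the other way it turns. Leave the knob on the other sharpener, the one with the white disc, as it is.

Things in the scene. Friction and masses are not known exactly. Their poses are not given: they have to be found in the camera images.
- green_grip (a point): Target: yellow bar knob amid the green disc: (mm) bar 60 long, 14 thick, 36 tall, on a black round foot 52 across, 12 high. Point: on its upright turning axis, 139 above the bench, 11 below the bar's top, 25 above the foot. x along the bar, y across its thickness, z up; turns with the knob. Fixed grey base 200 x 170; disc 150 across, its top at 100; rest bar 88 from the axis, 111 high.
- green_knob (a joint): angle of the target knob in rad, 0 at the start, growing counter-clockwise seen from above. It turns from 0 to about 1.5 in one sense only, against some 0.12 N m of friction, and stays where left; in the other it comes up hard within 0.1 rad (over 0.4 N m when the hand has gone 0.2 rad). Which sense is free differs from start to start and cannot be seen.
- white_grip (a point): Not to be touched: yellow bar knob amid the white disc: (mm) bar 60 long, 14 thick, 36 tall, on a black round foot 52 across, 12 high. Point: on its upright turning axis, 139 above the bench, 11 below the bar's top, 25 above the foot. x along the bar, y across its thickness, z up; turns with the knob. Sharpener otherwise identical.
- white_knob (a joint): angle of the white-disc sharpener's knob in rad, 0 at the start, growing counter-clockwise seen from above; it turns easily and must stay near 0.

How it is judged:
By the outcome, as a careful person would: the job done as asked, in the order asked, and still so for the second after the job is handed in, with the robot touching nothing.
It also fails if it takes over 35 s, if anything falls off the work surface, if the arm or the gripper's body presses on something with over 40 N, if the wrist force passes 120 N, or if a joint passes its speed limit or range.

## Robot

A 6-joint arm with a two-finger parallel gripper is mounted at the origin on the work surface. World frame = base frame: x ahead of the robot, y to its left, z up, the work surface at z = 0. Lengths are in m, angles in degrees, forces in N, time in s.
With the tool pointing down it reaches from about 0.275 to 0.75 m from the base axis. Payload 10.2 kg.
Tool frame: the origin (TCP) lies on the centre line of the jaws, within the pads' length; the fingertips stand 19 mm ahead of it and the grasp point (between the pads) is the TCP; z points along the fingers, y is the line along which they close (so a half turn about z gives the same grasp; the last joint's range is limited). The gripper opens to 88 mm and grips with 3 to 60 N. Pads are 18 mm wide; open, the fingers measure 123 mm over their backs; the gripper's body (75 mm by 187 mm) begins 45 mm behind the grasp point.
Start: joints at [-77.831, 17.928, 85.812, -0, 76.261, -12.8], TCP at [0.222, -0.476, 0.258] pointing down, gripper open.
Joint ranges: [-168.41, 168.41], [-55.51, 124.54], [10.69, 146.95], [-70.63, 250.63], [1, 178], [-165.06, 165.06]. Speed limits (degrees/s): [136.94, 136.94, 172.46, 180, 180, 180].

## Interface

Orientations are given as a 3x3 rotation matrix whose columns are the frame's x, y, z axes.
In Python, from bench import robot gives the robot as it stands.
- The arm moves only by the tool play_rows, never from a script. Its argument "series" is a list of rows, each an object of numbers: "dx", "dy", "dz": the shift along the tool's x, y, z in mm; "spin": the turn about the tool's z in rad. A call has 1 to 20 rows; each row is the pose to reach, as a shift and turn from the pose commanded when the call began, along the tool's axes at that moment; what a row does not reach only later rows make up. A row lasts 1/12 s, in which the tool goes at most 41.7 mm and 7.16 degrees, less where a joint would pass 70% of its speed; a pose out of reach is approached as far as the arm can. A call with a gripper value outside its range is refused whole. "claw" is the opening, from -1 (shut) to 1 (fully open), so that 0 is half open, set as the call begins (left out, the last holds). The fingers move at their own pace and stop on an object; the grip force is fixed at half the most. Time passes only in rows, so rows that repeat a pose let the fingers close. It gives the time, the measured TCP pose, the force, the opening and the grip force at its end, in the units of the state.
- robot.read_state(): the state, without advancing time (a new reading comes with each control period).
- robot.read_camera(name): name is "scene" or "top" or "wrist"; returns (picture, depth): 384x512x3 uint8, red, green, blue; 384x512 float32, m along the optical axis (not along the pixel's ray), 0 where there is no reading.
- robot.camera_info(name): a dict with "fx", "fy", "cx", "cy" (pixels), "k1" (the pictures are not rectified: a ray, as slopes to the right and down, at radius r is drawn at 1 + k1 r^2 times it, then the intrinsics apply), "T" (4x4, takes a point from camera to world coordinates). Camera axes: x right, y up, looking along -z (the intrinsics and any distortion apply to the point x, -y, -z); pixel columns grow to the right and rows downward; lengths in m; the calibration is good to about 2 mm. A picture is of the moment at which its call begins: read the wrist's pose just before it. camera_info takes no time and is no camera call; for the wrist camera it gives the pose at the moment of the call.
- robot.close_job(): hands the job in; it is judged then, once.
Trained networks look in the newest picture that a camera, given by its name, has taken for a name from the list of things; names that differ only in an ending like _2 or _b are one class to them, and where a whole thing is asked for, a point or a joint stands for the part that bears it (a point fixed in the world has none). Each returns a list of dicts, best first, with "confidence" (0 to 1); they miss things now and then, are a little off and sometimes report something else, mostly with a low value. They report only what shows in the picture. A call takes as long as a camera call.
- robot.find_in(camera, query): "at" ([x, y, z] in m, in the coordinates of the camera as it stood for that picture, good to about 4 mm: the middle of the surface that is visible of it).
The state is a dict: "t": time; "joint_positions": joint angles; "qd": joint speeds; "joint_torque": joint torques, N m; "position": TCP position; "eef_rot": TCP orientation; "force": force on the tool from outside, world axes, zero at the start; "ft_torque": the same for the moment, N m; "opening": opening from 0.0 (shut) to 1.0 (fully open); "grip_force": force on a finger pad.
Only numpy, scipy, OpenCV 4.12 (cv2) and the standard library are available. Lean on these libraries where they do the work, as an engineer would, in place of code of your own. Each camera call takes 0.05 s, during which the arm holds its last target. There are 200 camera calls.

## Working session

There is one attempt and no reset: what is moved stays moved. The work goes in short steps, Python scripts to look and compute and a tool call to move; the robot and the scene stay as the last step left them, time stands still between calls to the robot, and variables do not carry over. Pictures are saved under pics/ and viewed, at most 10 in all, crops included, and the job is handed in when it is done.

Besides the shell and the picture viewer there is one more tool, called after "Call:" as name([rows], argument=value, ...), one row to a line, values as JSON. play_rows: Moves the arm, as the interface text tells. Its arguments: {"type":"object","properties":{"series":{"type":"array"},"claw":{"type":"number"}},"required":["series"]}

```bash
mkdir -p pics; cat > h.py <<'E'
import numpy as np, cv2
from bench import robot
def cloud(name):
    s=robot.read_state(); i=robot.camera_info(name); p,d=robot.read_camera(name)
    T=np.array(i["T"]); v,u=np.mgrid[0:384,0:512]
    K=np.array([[i["fx"],0,i["cx"]],[0,i["fy"],i["cy"]],[0,0,1]])
    pts=np.stack([u,v],-1).reshape(-1,1,2).astype(np.float64)
    n=cv2.undistortPoints(pts,K,np.array([i["k1"],0,0,0,0.])).reshape(384,512,2)
    c=np.stack([n[...,0]*d,-n[...,1]*d,-d,np.ones_like(d)],-1)
    return p,d,(c@T.T)[...,:3],T
E
python3 - <<'E'
from h import *
for n in ("top","scene"):
    p,d,W,T=cloud(n)
    cv2.imwrite(f"pics/{n}1.png",p[...,::-1])
    for q in ("green_grip","white_grip"):
        for r in robot.find_in(n,q)[:3]: print(n,q,round(r["confidence"],2),(T@np.r_[r["at"],1])[:3].round(4))
    hsv=cv2.cvtColor(p,cv2.COLOR_RGB2HSV)
    m=(cv2.inRange(hsv,(20,110,90),(35,255,255))>0)&(d>0)&(W[...,2]>.115)&(W[...,2]<.17)
    k,l,st,ce=cv2.connectedComponentsWithStats(m.astype(np.uint8))
    for j in range(1,k):
        if st[j,4]<15: continue
        P=W[l==j]; t=P[P[:,2]>.144]
        if len(t)<8: print(j,st[j,4],P.mean(0)); continue
        (c,sz,a)=cv2.minAreaRect(t[:,:2].astype(np.float32)); B=cv2.boxPoints((c,sz,a))
        e=max([B[1]-B[0],B[2]-B[1]],key=np.linalg.norm)
        print(n,ce[j].round(),st[j,4],"c",np.round(c,4),"sz",np.round(sz,4),"dir",np.degrees(np.arctan2(e[1],e[0]))%180,"z",P[:,2].max())
s=robot.read_state();print(s["position"],s["eef_rot"],s["t"],s["force"],s["ft_torque"])
E
```

```text
top green_grip 0.58 [ 0.5439 -0.1927  0.1226]
top white_grip 0.97 [0.6035 0.2289 0.1262]
top [120. 188.] 319 c [0.5997 0.2348] sz [0.0582 0.0141] dir 26.19624 z 0.15250819582761532
top [347. 214.] 298 c [ 0.5427 -0.1957] sz [0.0142 0.0595] dir 152.23167 z 0.15237875301298576
scene green_grip 0.66 [ 0.5481 -0.1951  0.1094]
scene white_grip 0.96 [0.6007 0.2304 0.1266]
scene [319. 118.] 427 c [0.6004 0.2364] sz [0.0567 0.015 ] dir 23.897575 z 0.1525069400664144
scene [187. 300.] 354 c [ 0.543  -0.1939] sz [0.014  0.0589] dir 152.97508 z 0.15285379705010382
[ 0.22158077 -0.47587397  0.25752262] [[ 9.06546475e-01  4.22106006e-01 -9.43109916e-05]
 [ 4.22106005e-01 -9.06546374e-01  4.39498790e-04]
 [ 1.00017792e-04 -4.38235315e-04 -9.99999899e-01]] 0.3 [-0.01653756 -0.33963476  0.10878514] [-0.03822881  0.0537034   0.03770807]
```

View pics/top1.png

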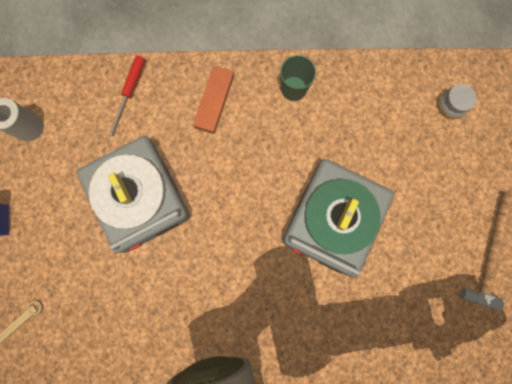

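View pics/scene1.png

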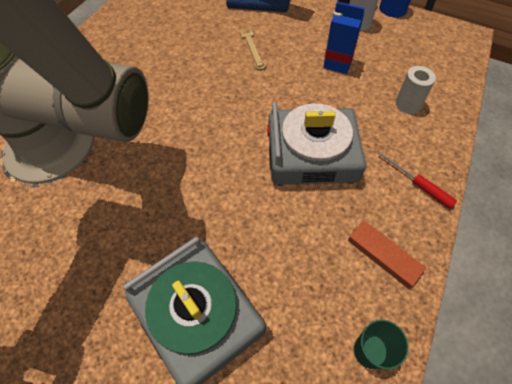

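The top picture shows the green disc's knob at about (347,214), a clear 152.6° bar. The white one is at (120,188). In the scene picture they are at (187,300) and (319,118). Heights (0.1525 m, bar top 0.150) and bar sizes match what was given, so I'll hover above green.

Call:
play_rows([
  {"dx": 20,"dy": -6,"spin": 0.05},
  {"dx": 50,"dy": -15,"spin": 0.13},
  {"dx": 85,"dy": -25,"spin": 0.22},
  {"dx": 120,"dy": -35,"spin": 0.3},
  {"dx": 155,"dy": -45,"spin": 0.38},
  {"dx": 190,"dy": -55,"spin": 0.46},
  {"dx": 225,"dy": -65,"spin": 0.54},
  {"dx": 260,"dy": -75,"spin": 0.62},
  {"dx": 295,"dy": -86,"spin": 0.7},
  {"dx": 330,"dy": -96,"spin": 0.78},
  {"dx": 360,"dy": -105,"spin": 0.85},
  {"dx": 385,"dy": -112,"spin": 0.9},
  {"dx": 402,"dy": -117,"spin": 0.915},
  {"dx": 410,"dy": -119,"spin": 0.915},
  {"dx": 410,"dy": -119,"spin": 0.915},
  {"dx": 410,"dy": -119,"spin": 0.915},
  {"dx": 410,"dy": -119,"spin": 0.915},
], claw=1)

```text
schema error: expected keys dx, dy, dz, spin
```

```bash
python3 - <<'E'
from h import *
p,d,W,T=cloud("wrist"); s=robot.read_state()
cv2.imwrite("pics/w1.png",p[...,::-1])
R=np.array(s["eef_rot"]);X=np.array(s["position"]);print(X,R.round(3).tolist(),s["t"],s["joint_positions"])
hsv=cv2.cvtColor(p,cv2.COLOR_RGB2HSV)
m=(cv2.inRange(hsv,(20,110,90),(35,255,255))>0)&(d>0)&(abs(W[...,2]-.15)<.006)
k,l,st,ce=cv2.connectedComponentsWithStats(m.astype(np.uint8))
for j in range(1,k):
    if st[j,4]<100: continue
    P=W[l==j]; c,sz,a=cv2.minAreaRect(P[:,:2].astype(np.float32)); B=cv2.boxPoints((c,sz,a))
    e=max([B[1]-B[0],B[2]-B[1]],key=np.linalg.norm); 
    print(ce[j],c,sz,np.degrees(np.arctan2(e[1],e[0]))%180,np.median(P[:,2]))
    print("tool",R.T@(np.r_[c,.139]-X)*1000,"e tool",R.T@np.r_[e,0])
E
```

```text
[ 0.22161006 -0.47589671  0.25761998] [[0.907, 0.422, -0.0], [0.422, -0.907, 0.0], [0.0, -0.0, -1.0]] 0.35 [-7.78290511e+01  1.79336040e+01  8.58193052e+01 -1.03081235e-03
  7.62605962e+01 -1.27985558e+01]
```

Call:
play_rows([
  {"dx": 20,"dy": -6,"dz": 0,"spin": 0.05},
  {"dx": 50,"dy": -15,"dz": 0,"spin": 0.13},
  {"dx": 85,"dy": -25,"dz": 0,"spin": 0.22},
  {"dx": 120,"dy": -35,"dz": 0,"spin": 0.3},
  {"dx": 155,"dy": -45,"dz": 0,"spin": 0.38},
  {"dx": 190,"dy": -55,"dz": 0,"spin": 0.46},
  {"dx": 225,"dy": -65,"dz": 0,"spin": 0.54},
  {"dx": 260,"dy": -75,"dz": 0,"spin": 0.62},
  {"dx": 295,"dy": -86,"dz": 0,"spin": 0.7},
  {"dx": 330,"dy": -96,"dz": 0,"spin": 0.78},
  {"dx": 360,"dy": -105,"dz": 0,"spin": 0.85},
  {"dx": 385,"dy": -112,"dz": 0,"spin": 0.9},
  {"dx": 402,"dy": -117,"dz": 0,"spin": 0.915},
  {"dx": 410,"dy": -119,"dz": 0,"spin": 0.915},
  {"dx": 410,"dy": -119,"dz": 0,"spin": 0.915},
  {"dx": 410,"dy": -119,"dz": 0,"spin": 0.915},
  {"dx": 410,"dy": -119,"dz": 0,"spin": 0.915},
], claw=1)

```text
t: 1.77
position: [0.5424, -0.1958, 0.2577]
eef_rot: [[0.887, -0.462, -0.0], [-0.462, -0.887, -0.0], [-0.0, 0.0, -1.0]]
force: [0.1, -1.0, 0.6]
opening: 0.998
grip_force: 0.0
```

```bash
cat > look.py <<'E'
from h import *
import sys
p,d,W,T=cloud("wrist"); s=robot.read_state()
cv2.imwrite(f"pics/{sys.argv[1]}.png",p[...,::-1])
R=np.array(s["eef_rot"]);X=np.array(s["position"]);print(X,s["t"],np.round(s["joint_positions"],1))
hsv=cv2.cvtColor(p,cv2.COLOR_RGB2HSV)
m=(cv2.inRange(hsv,(20,110,90),(35,255,255))>0)&(d>0)&(abs(W[...,2]-.15)<.006)
k,l,st,ce=cv2.connectedComponentsWithStats(m.astype(np.uint8))
for j in range(1,k):
    if st[j,4]<100: continue
    P=W[l==j]; c,sz,a=cv2.minAreaRect(P[:,:2].astype(np.float32)); B=cv2.boxPoints((c,sz,a))
    e=max([B[1]-B[0],B[2]-B[1]],key=np.linalg.norm); 
    print(ce[j],c,sz,"bar deg",np.degrees(np.arctan2(e[1],e[0]))%180,np.median(P[:,2]))
    print("tool",R.T@(np.r_[c,.139]-X)*1000,"e tool",R.T@np.r_[e,0])
E
python3 look.py w2
```

```text
[ 0.54238254 -0.19590943  0.25779722] 1.8167 [-31.5  24.5  76.5  -0.   79.   86. ]
[255.83393764 186.71936186] (0.5440335273742676, -0.194998636841774) (0.013591395691037178, 0.05939948931336403) bar deg 152.92232 0.14954092854104958
tool [  1.04788013  -1.58734848 118.79695878] e tool [ 5.93977709e-02 -4.55720064e-04 -2.29908257e-06]
```

Call:
play_rows([
  {"dx": 1,"dy": -1.5,"dz": 15,"spin": -0.005},
  {"dx": 1,"dy": -1.5,"dz": 35,"spin": -0.005},
  {"dx": 1,"dy": -1.5,"dz": 58,"spin": -0.005},
  {"dx": 1,"dy": -1.5,"dz": 80,"spin": -0.005},
  {"dx": 1,"dy": -1.5,"dz": 98,"spin": -0.005},
  {"dx": 1,"dy": -1.5,"dz": 110,"spin": -0.005},
  {"dx": 1,"dy": -1.5,"dz": 117,"spin": -0.005},
  {"dx": 1,"dy": -1.5,"dz": 119,"spin": -0.005},
  {"dx": 1,"dy": -1.5,"dz": 119,"spin": -0.005},
  {"dx": 1,"dy": -1.5,"dz": 119,"spin": -0.005},
], claw=1)

```text
t: 2.65
position: [0.5448, -0.1946, 0.1396]
eef_rot: [[0.89, -0.457, 0.001], [-0.457, -0.89, -0.001], [0.001, 0.0, -1.0]]
force: [0.0, -0.5, -0.5]
opening: 1.0
grip_force: 0.0
```

Call:
play_rows([
  {"dx": 0,"dy": 0,"dz": 0,"spin": 0},
  {"dx": 0,"dy": 0,"dz": 0,"spin": 0},
  {"dx": 0,"dy": 0,"dz": 0,"spin": 0},
  {"dx": 0,"dy": 0,"dz": 0,"spin": 0},
  {"dx": 0,"dy": 0,"dz": 0,"spin": 0},
  {"dx": 0,"dy": 0,"dz": 0,"spin": 0},
  {"dx": 0,"dy": 0,"dz": 0,"spin": 0},
  {"dx": 0,"dy": 0,"dz": 0,"spin": 0},
  {"dx": 0,"dy": 0,"dz": 0,"spin": 0},
  {"dx": 0,"dy": 0,"dz": 0,"spin": 0},
  {"dx": 0,"dy": 0,"dz": 0,"spin": 0},
  {"dx": 0,"dy": 0,"dz": 0,"spin": 0},
], claw=-1)

```text
t: 3.65
position: [0.5438, -0.1958, 0.1388]
eef_rot: [[0.89, -0.457, -0.002], [-0.457, -0.89, -0.003], [-0.0, 0.004, -1.0]]
force: [-5.6, -8.7, 1.2]
opening: 0.157
grip_force: 30.0
```

```bash
cat > st.py <<'E'
from h import *
s=robot.read_state();R=np.array(s["eef_rot"])
print(s["t"],np.round(s["position"],4),"yaw",np.degrees(np.arctan2(R[1,0],R[0,0])).round(2),"F",np.round(s["force"],2),"M",np.round(s["ft_torque"],3),"tau",np.round(s["joint_torque"],2),s["opening"],s["grip_force"],"j",np.round(s["joint_positions"],2))
E
python3 st.py
```

```text
3.65 [ 0.5438 -0.1958  0.1388] yaw -27.16 F [-5.59 -8.75  1.15] M [-1.273  0.81  -0.099] tau [  5.52 -47.59 -22.8    1.73  -0.26  -0.06] 0.15702516947176687 29.999057524837554 j [-31.32  31.06  85.    -0.25  63.95  85.95]
```

Call:
play_rows([
  {"dx": 0,"dy": 0.8,"dz": 0,"spin": 0},
  {"dx": 0,"dy": 1.5,"dz": 0,"spin": 0},
  {"dx": 0,"dy": 1.5,"dz": 0,"spin": 0},
  {"dx": 0,"dy": 1.5,"dz": 0,"spin": 0},
])

```text
t: 3.98
position: [0.5437, -0.1959, 0.1388]
eef_rot: [[0.89, -0.457, -0.0], [-0.457, -0.89, -0.001], [-0.0, 0.001, -1.0]]
force: [-2.4, -4.6, 0.3]
opening: 0.158
grip_force: 30.0
```

```bash
python3 st.py
```

```text
3.9833 [ 0.5437 -0.1959  0.1388] yaw -27.18 F [-2.41 -4.6   0.31] M [-0.681  0.494 -0.043] tau [ 3.170e+00 -4.769e+01 -2.283e+01  1.200e+00 -1.400e-01 -4.000e-02] 0.15817806197138512 29.99983225017786 j [-3.140e+01  3.103e+01  8.504e+01 -6.000e-02  6.393e+01  8.580e+01]
```

Call:
play_rows([
  {"dx": 0,"dy": 0,"dz": 0,"spin": 0.03},
  {"dx": 0,"dy": 0,"dz": 0,"spin": 0.06},
  {"dx": 0,"dy": 0,"dz": 0,"spin": 0.09},
  {"dx": 0,"dy": 0,"dz": 0,"spin": 0.12},
  {"dx": 0,"dy": 0,"dz": 0,"spin": 0.15},
  {"dx": 0,"dy": 0,"dz": 0,"spin": 0.15},
  {"dx": 0,"dy": 0,"dz": 0,"spin": 0.15},
])

```text
t: 4.57
position: [0.5437, -0.1961, 0.1388]
eef_rot: [[0.811, -0.584, -0.001], [-0.584, -0.811, -0.001], [0.0, 0.001, -1.0]]
force: [-4.1, -5.3, 0.0]
opening: 0.155
grip_force: 30.0
```

```bash
python3 st.py
```

```text
4.5667 [ 0.5437 -0.1961  0.1388] yaw -35.76 F [-4.14 -5.33  0.05] M [-0.733  0.598  0.044] tau [  3.82 -47.64 -22.87   1.44  -0.18   0.07] 0.15502130800443498 29.99985725618899 j [-3.141e+01  3.104e+01  8.504e+01 -9.000e-02  6.392e+01  9.440e+01]
```

Call:
play_rows([
  {"dx": 0,"dy": 0,"dz": 0,"spin": 0.03},
  {"dx": 0,"dy": 0,"dz": 0,"spin": 0.06},
  {"dx": 0,"dy": 0,"dz": 0,"spin": 0.09},
  {"dx": 0,"dy": 0,"dz": 0,"spin": 0.09},
  {"dx": 0,"dy": 0,"dz": 0,"spin": 0.09},
])

```text
t: 4.98
position: [0.5436, -0.1961, 0.1387]
eef_rot: [[0.756, -0.655, -0.001], [-0.655, -0.756, -0.001], [0.0, 0.002, -1.0]]
force: [-4.3, -7.5, 0.9]
opening: 0.158
grip_force: 30.0
```

```bash
python3 st.py
```

```text
4.9833 [ 0.5436 -0.1961  0.1387] yaw -40.92 F [-4.35 -7.5   0.91] M [-0.881  0.646  0.028] tau [  4.15 -47.6  -22.91   1.56  -0.21   0.07] 0.15837209832033028 29.999815179035068 j [-31.41  31.03  85.04  -0.11  63.93  99.55]
```

The knob gives clockwise: about 0.1 N m of torque at 0.24 rad, with no stop. I'll carry on to 60°.

Call:
play_rows([
  {"dx": 0,"dy": 0.3,"dz": 0,"spin": 0.05},
  {"dx": 0,"dy": 0.6,"dz": 0,"spin": 0.11},
  {"dx": 0,"dy": 1,"dz": 0,"spin": 0.17},
  {"dx": 0,"dy": 1,"dz": 0,"spin": 0.23},
  {"dx": 0,"dy": 1,"dz": 0,"spin": 0.29},
  {"dx": 0,"dy": 1,"dz": 0,"spin": 0.35},
  {"dx": 0,"dy": 1,"dz": 0,"spin": 0.41},
  {"dx": 0,"dy": 1,"dz": 0,"spin": 0.47},
  {"dx": 0,"dy": 1,"dz": 0,"spin": 0.53},
  {"dx": 0,"dy": 1,"dz": 0,"spin": 0.59},
  {"dx": 0,"dy": 1,"dz": 0,"spin": 0.65},
  {"dx": 0,"dy": 1,"dz": 0,"spin": 0.71},
  {"dx": 0,"dy": 1,"dz": 0,"spin": 0.76},
  {"dx": 0,"dy": 1,"dz": 0,"spin": 0.79},
  {"dx": 0,"dy": 1,"dz": 0,"spin": 0.806},
  {"dx": 0,"dy": 1,"dz": 0,"spin": 0.806},
  {"dx": 0,"dy": 1,"dz": 0,"spin": 0.806},
])

```text
t: 6.4
position: [0.5427, -0.1966, 0.1387]
eef_rot: [[0.051, -0.999, -0.002], [-0.999, -0.051, -0.001], [0.001, 0.002, -1.0]]
force: [-6.0, -3.9, 2.3]
opening: 0.156
grip_force: 30.0
```

```bash
python3 st.py
```

```text
6.4 [ 0.5427 -0.1966  0.1387] yaw -87.09 F [-5.96 -3.89  2.29] M [-0.668  0.866  0.073] tau [  3.63 -46.94 -23.4    1.47  -0.67   0.08] 0.1562626606779413 30.000099996104836 j [-3.1500e+01  3.0980e+01  8.5130e+01 -1.0000e-01  6.3950e+01  1.4563e+02]
```

Call:
play_rows([
  {"dx": 0,"dy": 0,"dz": 0,"spin": 0},
  {"dx": 0,"dy": 0,"dz": 0,"spin": 0},
  {"dx": 0,"dy": 0,"dz": 0,"spin": 0},
  {"dx": 0,"dy": 0,"dz": 0,"spin": 0},
  {"dx": 0,"dy": 0,"dz": 0,"spin": 0},
  {"dx": 0,"dy": 0,"dz": 0,"spin": 0},
  {"dx": 0,"dy": 0,"dz": 0,"spin": 0},
  {"dx": 0,"dy": 0,"dz": 0,"spin": 0},
  {"dx": 0,"dy": 0,"dz": -10,"spin": 0},
  {"dx": 0,"dy": 0,"dz": -30,"spin": 0},
  {"dx": 0,"dy": 0,"dz": -55,"spin": 0},
  {"dx": 0,"dy": 0,"dz": -80,"spin": 0},
  {"dx": 0,"dy": 0,"dz": -100,"spin": 0},
  {"dx": 0,"dy": 0,"dz": -113,"spin": 0},
  {"dx": 0,"dy": 0,"dz": -120,"spin": 0},
  {"dx": 0,"dy": 0,"dz": -120,"spin": 0},
  {"dx": 0,"dy": 0,"dz": -120,"spin": 0},
  {"dx": 0,"dy": 0,"dz": -120,"spin": 0},
], claw=1)

```text
t: 7.9
position: [0.543, -0.196, 0.2577]
eef_rot: [[0.051, -0.999, -0.002], [-0.999, -0.051, 0.001], [-0.001, 0.002, -1.0]]
force: [-0.0, -0.2, -1.4]
opening: 1.002
grip_force: 0.0
```

```bash
python3 look.py w3; python3 st.py
```

```text
[ 0.54300635 -0.19606943  0.25764959] 7.95 [-31.5  24.6  76.3   0.   79.2 145.6]
[256.98972854 187.82831988] (0.54365473985672, -0.19534769654273987) (0.013372466899454594, 0.059339795261621475) bar deg 92.592545 0.14950604426844577
tool [ -0.55528507  -0.87781418 118.64900783] e tool [ 5.93389251e-02  3.13682921e-04 -6.58899423e-05]
7.95 [ 0.543  -0.1961  0.2576] yaw -87.1 F [-1.05 -0.52 -0.12] M [ 0.138 -0.077  0.007] tau [ 3.000e-02 -4.644e+01 -2.593e+01 -5.000e-02 -5.000e-02  0.000e+00] 0.9957940279379471 0.0 j [-31.48  24.65  76.28   0.    79.18 145.63]
```

View pics/w3.png

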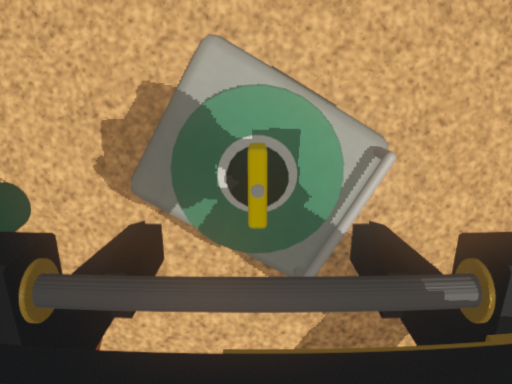

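The wrist picture shows the knob at about (257,188), standing free between the open jaws. Its bar went from 152.9° to 92.6°, so it turned 60.3° clockwise and stayed there after release. I'm handing it in.

```bash
python3 -c "
from bench import robot
print(robot.close_job())"
```

```text
the job is handed in; nothing more can be done
None
```

The green-disc knob gave clockwise (a reverse thread); I loosened it about 60° (60.3° measured), let go of it, left the white-disc knob untouched, and handed the job in at about 8 s.

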